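# Load the sample heater, line up its quarter-turn fastener and hold the cover down

### The job

Put the two white-capped sample vials into the two bores of the sample heater, one in each, cap up and right to the bottom. Then slide the heater's steel cover fully shut over them, after that turn the quarter-turn fastener on the cover clockwise until its slot lines up with the two marks beside it, and press the sprung cover down flush against the heater's frame: finish while still holding it pressed down there. Leave the other things on the bench where they are.

Things in the scene. Friction and masses are not known exactly. Their poses are not given: they have to be found in the camera images.
- heater: fixed grey box with a blue front; origin on the bench, z up, x away from its front, y the way its cover slides shut. x -80 to 80 mm, y -160 to 125 mm, flat deck at 90 mm. Open well in the deck (x -55 to 55, y 10 to 100 mm); its floor is an aluminium block, top 52 mm above the bench, with two bores. Two low rails (10 mm high) on the deck at x = +-71 mm
- bore0 (a point): centre of the mouth of the first bore, at the top face of the aluminium block (52 mm above the bench), at x 0, y 35 mm of the heater; the bore is upright, 28 mm wide with a 2 mm chamfer, 30 mm deep
- bore1 (a point): the same for the second bore, at x 0, y 75 mm of the heater. A vial seated in a bore has its centre at the mouth and its cap 30 mm above the mouth (8 mm below the deck)
- vial0_mid (a point): centre of one sample vial: clear cylinder with white cap and small paper label, 24 mm across and 60 mm tall (cap the top 14 mm), z up through the cap, about 35 g, standing on the bench. Either vial may go in either bore
- vial1_mid (a point): centre of the other sample vial, the same
- cover_slide (a joint): how far the steel cover (120 mm in x, 150 mm in y, 6 mm thick) has slid along the heater's +y, in m: 0 parked open, 0.115 fully shut against its stop, over the well. Slides with about 2 N and stays where it is left; it is moved by the fastener on it
- cover_press (a joint): how far the cover is pushed down, in m: 0 = sprung up, 8 mm proud of the frame (top face 104 mm above the bench), 0.008 = flush on the frame. About 3 N to begin, 8 N when flush; it springs back up if let go. It goes flush only when shut and with the slot lined up: else the fastener's cross-bar lands on the frame after 2 mm
- fastener (a joint): angle of the fastener in rad: 0 = slot lined up with the marks, growing clockwise seen from above; it starts between -1.3 and -0.6 and turns on past 0 (to 0.6) without a stop, with light friction (0.04 N m), and stays where it is left
- fastener_grip (a point): on the fastener's axis, 20 mm above the cover's top (124 mm above the bench, cover up); at x 0, y -135 mm + cover_slide of the heater. Steel disc, 36 mm across, 4 mm high, bearing an upright black wing 10 mm thick and 40 mm long, its top 30 mm above the cover; the slot is the light line along the wing's top. x = along wing and slot, z up
- cover_top (a point): middle of the cover's top face; axes as the heater's. The two dark marks for the slot lie on the cover on both sides of the fastener, in line along x
- reagent_mid (a point): bystander, leave alone: capped amber glass bottle, 38 mm across, 98 mm tall, standing among the vials
- bowl_mid (a point): bystander, leave alone: open steel bowl, 100 mm across, 45 mm tall
- beaker_mid (a point): bystander, leave alone: open glass beaker, 66 mm across, 85 mm tall
- jar_mid (a point): bystander, leave alone: white screw-top jar, 60 mm across, 70 mm tall
- spatula_mid (a point): bystander, leave alone: spatula lying flat on the bench, handle at its -x end
- pen_mid (a point): bystander, leave alone: black marker pen, 12 mm thick, 130 mm long, lying on the bench
Things that resemble listed ones, but are neither listed nor needed, are in the scene too. Leave any red or turquoise look-alike of the part that bears vial0_mid alone. Leave any red look-alike of the part that bears vial1_mid alone.

How it is judged:
On the way, in this order (a step that is already met when the one before it is completed fails the run):
1. both vials stand fully down in the bores, one in each ((distance between vial0_mid and bore0 below 0.008 m or distance between vial0_mid and bore1 below 0.008 m) and angle between each of vial0_mid, vial1_mid's own z axis and vertical below 0.25 rad and (distance between vial1_mid and bore0 below 0.008 m or distance between vial1_mid and bore1 below 0.008 m)), for 0.2 s.
2. the cover is slid fully shut over them (all of step 1 and value of joint cover_slide above 0.111 m), for 0.2 s.
3. the fastener's slot is lined up with the marks (all of step 2 and value of joint fastener between -0.2 and 0.2 rad), for 0.2 s.
At the end, for the whole second after the job is handed in: Each vial cap up in a bore, its centre within 8 mm of the bore's mouth centre; cover shut to within 4 mm of its stop; slot within 0.2 rad of the marks; cover pressed down to within 1.8 mm of flush and still held there by the gripper (over 3 N on the cover or its fastener) (all of step 3 and value of joint cover_press above 0.0062 m and contact force between the fingers and cover_slide above 3 N); the arm keeps its last pose, push and grip.
It fails at once if a bystander (amber bottle, bowl, beaker, jar, spatula or pen) is shoved more than 50 mm (distance of any of reagent_mid, bowl_mid, beaker_mid, jar_mid, spatula_mid, pen_mid from where it was at the start of the episode above 0.05 m).
It also fails if it takes over 64 s, if anything falls off the work surface, if the arm or the gripper's body presses on something with over 40 N, if the wrist force passes 120 N, or if a joint passes its speed limit or range.

### The arm

A 6-joint arm with a two-finger parallel gripper is mounted at the origin on the work surface. World frame = base frame: x ahead of the robot, y to its left, z up, the work surface at z = 0. Lengths are in m, angles in rad, forces in N, time in s.
With the tool pointing down it reaches from about 0.35 to 0.775 m from the base axis. Payload 5.5 kg.
Tool frame: the origin (TCP) lies at the very end of the fingers, on their centre line; the grasp point (between the pads) lies 19 mm behind it; y points along the fingers, x is the direction in which the jaws open and shut, and the axes are right-handed (so a half turn about y gives the same grasp; the last joint's range is limited). The gripper opens to 85 mm and grips with 20 to 120 N. Pads are 22 mm wide; open, the fingers measure 114 mm over their backs; the gripper's body (76 mm by 85 mm) begins 54 mm behind the grasp point. The pads swing forward as they close: fully open they stand 13 mm farther back than shut.
Start: joints at [-1.281, 0.313, 0.046, 1.304, 0, 1.431], TCP at [0.24, -0.523, 0.231] pointing down, gripper open.
Joint ranges: [-2.76, 2.76], [-0.86, 1.69], [-1.03, 1.26], [-2.2, 2.34], [-1.47, 1.5], [-3.14, 3.14]. Speed limits (rad/s): [2.57, 2.57, 3.14, 3.14, 3.14, 3.14].

### API

Orientations are given as a rotation vector (axis times angle).
In Python, from plant import r, vision gives the robot as it stands.
- The arm moves only by the tool drive_tool, never from a script. Its argument "motion" is a list of rows, each an object with "offset": the shift along the tool's x, y, z in mm, a list of three; "yaw": the turn about the tool's y in rad. A call has 1 to 8 rows; each row is the pose to reach, as a shift and turn from the pose commanded when the call began, along the tool's axes at that moment; what a row does not reach only later rows make up. A row lasts 1/8 s, in which the tool goes at most 62.5 mm and 10.7 degrees, less where a joint would pass 70% of its speed; a pose out of reach is approached as far as the arm can. A call with a gripper value outside its range is refused whole. "hand" is the finger opening in mm, from 0 to 85.4, set as the call begins (left out, the last holds). The fingers move at their own pace and stop on an object; "grip_force" is the grip in N (left out, the last holds). Time passes only in rows, so rows that repeat a pose let the fingers close. It gives the time, the measured TCP pose, the force and the opening at its end, in the units of the state.
- r.read_state(): the state, without advancing time (a new reading comes with each control period).
- vision.get_image(name): name is "side" or "top"; returns a dict with "color" (400x640x3 uint8, red, green, blue), "intrinsics" (3x3 intrinsics, pixels), "camera_from_world" (4x4, takes a point from world to camera coordinates). Camera axes: x right, y down, z forward; pixel columns grow to the right and rows downward; lengths in m; the calibration is good to about 2 mm. A picture is of the moment at which its call begins. There is no depth.
- r.close_job(): hands the job in, once; it reports no verdict.
The state is a dict: "time": time; "q": joint angles; "joint_vel": joint speeds; "joint_efforts": joint torques, N m; "position": TCP position; "orientation": TCP orientation; "ft_force": force on the tool from outside, world axes, zero at the start; "wrist_torque": the same for the moment, N m; "grip_width": finger opening in m.
Only numpy, scipy, OpenCV 4.12 (cv2) and the standard library are available. Lean on these libraries where they do the work, as an engineer would, in place of code of your own. Each camera call takes 0.05 s, during which the arm holds its last target.

## Working session

There is one attempt and no reset: what is moved stays moved. The work goes in short steps, Python scripts to look and compute and a tool call to move; the robot and the scene stay as the last step left them, time stands still between calls to the robot, and variables do not carry over. Pictures are saved under pics/ and viewed, and the job is handed in when it is done.

Besides the shell and the picture viewer there is one more tool, called by a JSON object that holds its "method" and its "body", one argument or row to a line. drive_tool: Moves the arm, as the interface text tells. Its arguments: {"type":"object","properties":{"motion":{"type":"array"},"hand":{"type":"number"},"grip_force":{"type":"number"}},"required":["motion"]}

```bash
mkdir -p pics; ls; python3 - <<'E'
from plant import r, vision
import cv2
print(r.read_state())
for n in ("side","top"):
    d=vision.get_image(n); cv2.imwrite(f"pics/{n}0.png",d["color"][:,:,::-1]); print(n,d["intrinsics"],d["camera_from_world"])
E
```

```text
pics
{'time': 0.0, 'q': array([-1.28062489e+00,  3.14007684e-01,  4.49850577e-02,  1.30357963e+00,
        1.63313169e-05,  1.43116724e+00]), 'joint_vel': array([ 4.70151247e-04,  5.08006593e-04,  3.08537949e-05,  2.48218402e-04,
       -2.45938320e-04, -5.27123102e-04]), 'joint_efforts': array([-1.07031294e-03, -4.80622101e+01,  2.98534763e+01,  1.94330671e-02,
       -2.54894712e-04, -3.17886688e-06]), 'position': array([ 0.23943296, -0.52222968,  0.2304072 ]), 'orientation': array([-1.38119036,  0.8880127 , -0.88578129]), 'ft_force': array([ 0.94528723, -0.66767314, -0.26113115]), 'wrist_torque': array([-0.00065384,  0.00446507, -0.01932418]), 'grip_width': 0.08550094516837776}
side [[512.38130308   0.         312.90648967]
 [  0.         512.38130308 193.34726285]
 [  0.           0.           1.        ]] [[-0.82769878 -0.56113323 -0.00664985  0.44262634]
 [-0.26738538  0.40476935 -0.8744523   0.25375304]
 [ 0.4933759  -0.72200503 -0.48506593  1.23563408]
 [ 0.          0.          0.          1.        ]]
top [[468.96127391   0.         324.56115312]
 [  0.         468.96127391 200.78260177]
 [  0.           0.           1.        ]] [[-0.02663985 -0.99964337 -0.00185837  0.00485751]
 [-0.98598166  0.026582   -0.16472269  0.53504832]
 [ 0.16471334 -0.00255586 -0.98633817  1.33392674]
 [ 0.          0.          0.          1.        ]]
```

View pics/side0.png

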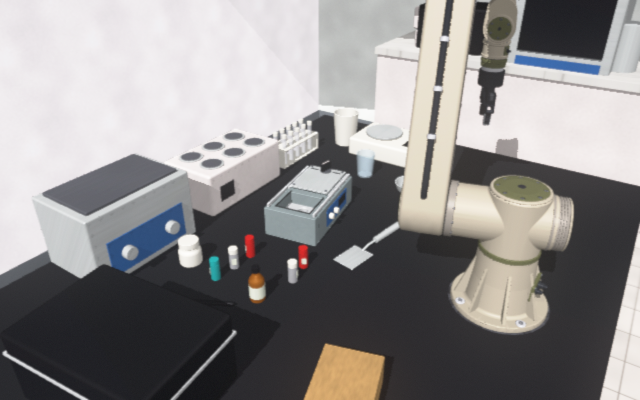

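View pics/top0.png

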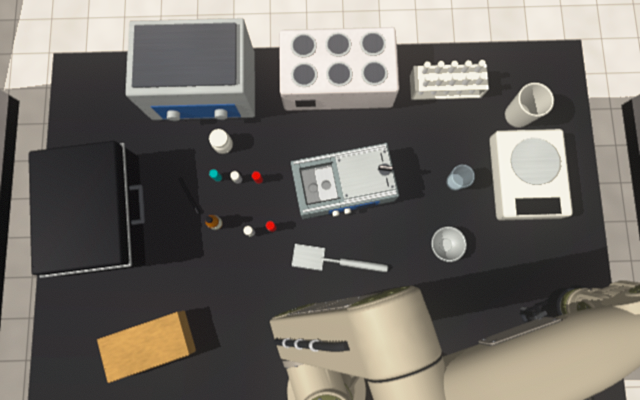

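The side view shows the white vials at about (234,257) and (292,270), with the heater at (310,205). In the top view the vials are at (236,177) and (249,231), and the heater is at (345,180) with its cover to the right. I'll zoom in next.

```bash
python3 - <<'E'
import cv2
t=cv2.imread("pics/top0.png"); s=cv2.imread("pics/side0.png")
cv2.imwrite("pics/t1.png",cv2.resize(t[130:250,200:410],None,fx=3.8,fy=3.8,interpolation=cv2.INTER_CUBIC))
cv2.imwrite("pics/s1.png",cv2.resize(s[150:300,200:370],None,fx=4,fy=4,interpolation=cv2.INTER_CUBIC))
E
```

```text
(no output)
```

View pics/t1.png

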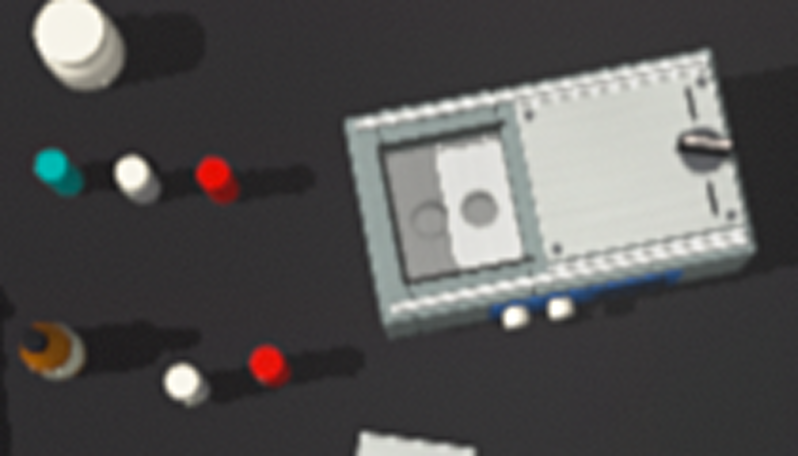

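View pics/s1.png

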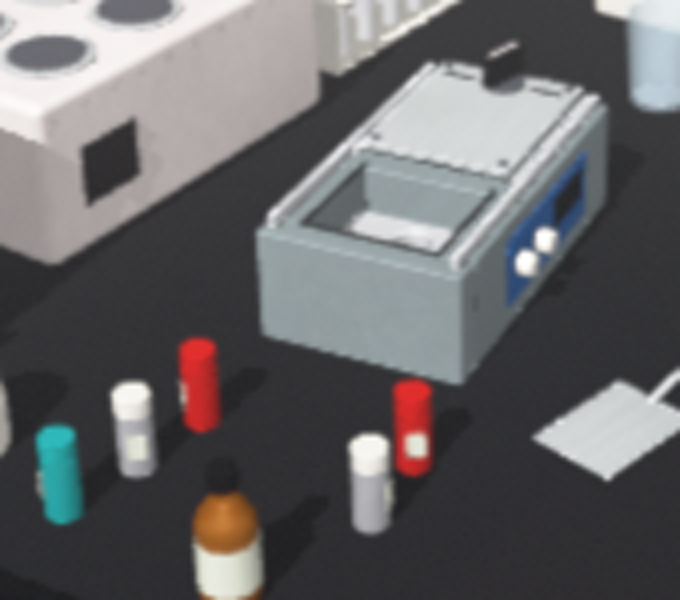

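```bash
cat > h.py <<'E'
import numpy as np, cv2
from scipy.optimize import least_squares
K={'side':np.array([[512.38130308,0,312.90648967],[0,512.38130308,193.34726285],[0,0,1]]),'top':np.array([[468.96127391,0,324.56115312],[0,468.96127391,200.78260177],[0,0,1]])}
T={'side':np.array([[-0.82769878,-0.56113323,-0.00664985,0.44262634],[-0.26738538,0.40476935,-0.8744523,0.25375304],[0.4933759,-0.72200503,-0.48506593,1.23563408],[0,0,0,1]]),
'top':np.array([[-0.02663985,-0.99964337,-0.00185837,0.00485751],[-0.98598166,0.026582,-0.16472269,0.53504832],[0.16471334,-0.00255586,-0.98633817,1.33392674],[0,0,0,1]])}
def proj(v,p):
    c=T[v]@np.append(p,1); x=K[v]@c[:3]; return x[:2]/x[2]
def onplane(v,uv,z):
    R=T[v][:3,:3];o=-R.T@T[v][:3,3];d=R.T@np.linalg.inv(K[v])@[uv[0],uv[1],1]
    return o+d*(z-o[2])/d[2]
def tri(a,b):
    P=[K[v]@T[v][:3] for v in('top','side')]
    X=cv2.triangulatePoints(P[0],P[1],np.array(a,float).reshape(2,1),np.array(b,float).reshape(2,1)).ravel(); X=X[:3]/X[3]
    return X, np.linalg.norm(proj('top',X)-a), np.linalg.norm(proj('side',X)-b)
E
python3 - <<'E'
from h import *
tz=lambda u,v:np.array([200+(u+.5)/3.8-.5,130+(v+.5)/3.8-.5])
sz=lambda u,v:np.array([200+(u+.5)/4-.5,150+(v+.5)/4-.5])
obs=[('top',tz(480,208),(0,35,52)),('top',tz(430,218),(0,75,52)),('top',tz(378,147),(55,100,90)),('top',tz(502,123),(55,10,90)),('top',tz(533,258),(-55,10,90)),('top',tz(405,285),(-55,100,90)),('top',tz(347,120),(80,125,90)),
('side',sz(258,232),(80,125,90)),('side',sz(465,265),(-80,125,90)),('side',sz(262,333),(80,125,0)),('side',sz(460,383),(-80,125,0)),('side',sz(305,215),(55,100,90)),('side',sz(440,253),(-55,100,90)),('side',sz(363,165),(55,10,90))]
def w(p,h):
    c,s=np.cos(p[2]),np.sin(p[2]);h=np.array(h)/1000
    return np.array([p[0]+c*h[0]-s*h[1],p[1]+s*h[0]+c*h[1],h[2]+p[3]])
f=lambda p:np.concatenate([proj(v,w(p,h))-uv for v,uv,h in obs])
o=least_squares(f,[.5,-.1,.1,0],loss='soft_l1',f_scale=1)
print('heater',o.x);print(f(o.x).reshape(-1,2).round(1))
for n,h in dict(b0=(0,35,52),b1=(0,75,52),grip=(0,-135,124),gripshut=(0,-20,124)).items(): print(n,w(o.x,h).round(4))
# side well height from two views
print('corner tri',tri(tz(378,147),sz(305,215)),tri(tz(347,120),sz(258,232)))
# caps
im={v:cv2.imread(f'pics/{v}0.png') for v in('top','side')}
for v,rois in dict(top=[(222,165,248,192),(238,220,258,242)],side=[(224,240,245,275),(283,255,303,288)]).items():
    for x0,y0,x1,y1 in rois:
        g=im[v][y0:y1,x0:x1].astype(int); hsv=cv2.cvtColor(im[v][y0:y1,x0:x1],cv2.COLOR_BGR2HSV)
        for th in (110,200):
            m=((hsv[:,:,2]>th)&(hsv[:,:,1]<60)).astype(np.uint8)
            ys,xs=np.nonzero(m); print(v,th,xs.min()+x0,xs.max()+x0,ys.min()+y0,ys.max()+y0,xs.mean()+x0,ys.mean()+y0)
        print(g.max(2))
E
```

```text
heater [ 0.58769449 -0.05094875  0.17223229  0.00082006]
[[ 0.6  0.2]
 [ 0.4  0.2]
 [ 1.5 -0.4]
 [-0.5 -0.1]
 [-0.9  1.3]
 [ 1.7  0.4]
 [-0.6  0.1]
 [-0.8 -1.3]
 [-0.9  2.4]
 [-0.2  0.1]
 [ 0.5  0.3]
 [-0.6  0.6]
 [ 0.8 -0.9]
 [-0.9 -0.8]]
b0 [ 0.5817 -0.0165  0.0528]
b1 [0.5748 0.0229 0.0528]
grip [ 0.6108 -0.184   0.1248]
gripshut [ 0.5911 -0.0707  0.1248]
corner tri (array([0.62129627, 0.06024809, 0.09587518]), np.float64(0.47387978173037454), np.float64(0.40173715714819863)) (array([0.64547019, 0.08397094, 0.08571002]), np.float64(0.46053207108644006), np.float64(0.3948125210199666))
top 110 230 239 171 181 234.3875 175.5875
top 200 231 238 172 179 234.08163265306123 175.24489795918367
[[ 50  50  49  49  50  49  49  49  50  50  50  48  51  51  50  48  49  50
   50  51  50  50  49  50  49  50]
 [ 51  49  49  49  50  50  48  49  49  50  51  51  51  50  50  51  49  50
   49  51  49  50  50  50  51  51]
 [ 47  49  49  48  50  49  49  49  48  50  49  49  49  49  49  49  50  49
   50  49  49  51  50  49  50  50]
 [ 50  52  49  48  50  51  49  51  50  50  47  48  47  47  49  49  49  50

[... 9992 characters left out ...]
  46  48
   50  50]
 [ 50  49  49  49  63 130 169 177 179 175 170 160 146 127  90  55  50  50
   51  50]
 [ 51  50  49  50  57 107 154 173 178 174 168 158 140 110  75  53  49  49
   49  50]
 [ 49  49  50  51  51  66 115 150 163 162 156 143 116  78  55  50  48  50
   49  52]
 [ 49  50  48  49  50  52  60  78  99 106 101  83  63  52  50  50  48  50
   50  51]
 [ 48  50  50  49  50  49  49  52  55  57  57  53  50  49  50  50  50  49
   49  48]
 [ 49  50  49  49  50  50  50  50  50  49  49  48  49  49  49  49  50  51
   49  48]
 [ 50  49  50  50  49  49  50  49  49  51  50  50  49  49  48  50  47  49
   50  49]
 [ 47  48  49  49  49  49  49  50  50  48  49  49  50  49  49  50  49  50
   50  50]]
```

```bash
python3 - <<'E'
from h import *
for a,b in [((234.2,175.2),(232.4,248.0)),((247.4,229.9),(292.0,261.8))]:
    X,e1,e2=tri(a,b); print('cap',X.round(4),e1,e2,'top@60',onplane('top',a,.06).round(4),'side@60',onplane('side',b,.06).round(4))
tz=lambda u,v:np.array([200+(u+.5)/3.8-.5,130+(v+.5)/3.8-.5])
print(onplane('top',tz(480,208),.052),onplane('top',tz(430,218),.052))
t=cv2.imread("pics/top0.png")
c=t[158:208,292:345]; g=cv2.createCLAHE(3,(2,2)).apply(cv2.cvtColor(c,cv2.COLOR_BGR2GRAY))
cv2.imwrite("pics/t2.png",cv2.resize(g,None,fx=12,fy=12,interpolation=cv2.INTER_CUBIC))
c=t[150:190,365:405]
cv2.imwrite("pics/t3.png",cv2.resize(c,None,fx=12,fy=12,interpolation=cv2.INTER_CUBIC))
from scipy.spatial.transform import Rotation as R
print(R.from_rotvec([-1.38119036,0.8880127,-0.88578129]).as_matrix().round(3))
E
```

```text
cap [0.6154 0.2535 0.0575] 0.2803209022523981 0.2673059973901097 top@60 [0.6156 0.2535 0.06  ] side@60 [0.6121 0.2559 0.06  ]
cap [0.4529 0.2147 0.0562] 0.40480031891772444 0.39295079800247407 top@60 [0.4535 0.2147 0.06  ] side@60 [0.4488 0.2184 0.06  ]
[ 0.58250746 -0.01483743  0.052     ] [0.57567209 0.02400848 0.052     ]
[[ 0.417 -0.001  0.909]
 [-0.909  0.002  0.417]
 [-0.002 -1.     0.   ]]
```

View pics/t2.png

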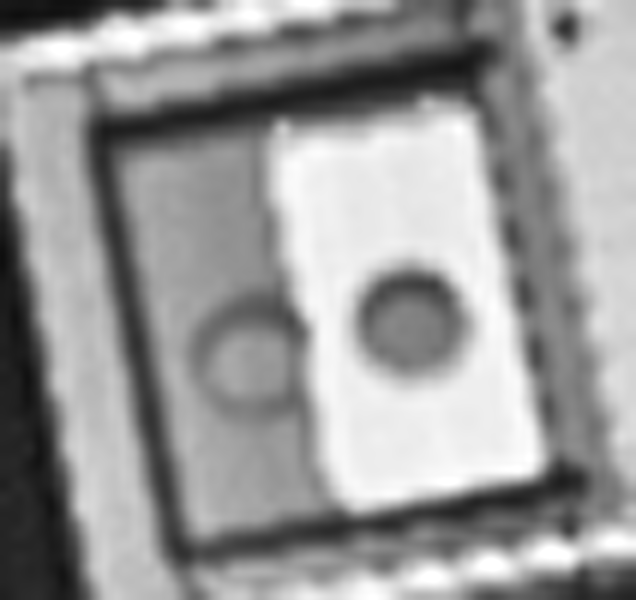

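View pics/t3.png

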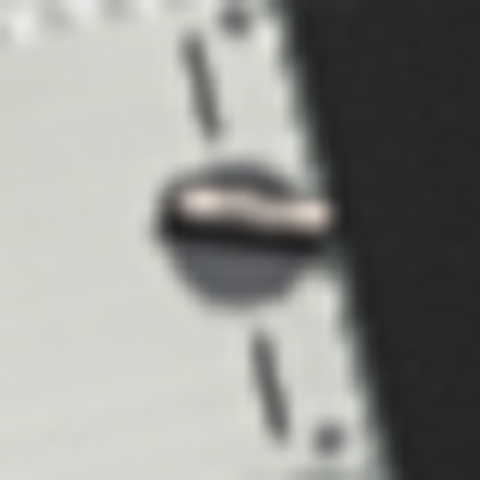

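```bash
cat > go.py <<'E'
import sys,numpy as np
from plant import r
from scipy.spatial.transform import Rotation as R
s=r.read_state(); M=R.from_rotvec(s['orientation']).as_matrix()
print('t',s['time'],'pos',s['position'].round(4),'ang',round(np.arctan2(M[1,0],M[0,0]),4),'q',s['q'].round(2),'w',round(s['grip_width'],4),'F',s['ft_force'].round(1))
a=list(map(float,sys.argv[1:]))
if a:
    d=M.T@(np.array(a[:3])-s['position'])*1000
    ang=np.arctan2(M[1,0],M[0,0]); print('offset',d.round(1),'yaw',(-(a[3]-ang)) if len(a)>3 else 0)
E
python3 go.py 0.6155 0.2535 0.15 0.172
python3 - <<'E'
from h import *
p=lambda u,v:np.array([365+(u+.5)/12-.5,150+(v+.5)/12-.5])
a,b=onplane('top',p(185,200),.134),onplane('top',p(325,215),.134); d=a-b; print('slot',np.arctan2(d[1],d[0]),(a+b)/2)
a,b=onplane('top',p(190,40),.104),onplane('top',p(280,435),.104); d=a-b; print('marks',np.arctan2(d[1],d[0]),(a+b)/2)
print('disc',onplane('top',p(235,232),.107))
E
```

```text
t 0.1 pos [ 0.2394 -0.5223  0.2305] ang -1.141 q [-1.28  0.31  0.05  1.3  -0.    1.43] w 0.0854 F [ 0.7 -0.1  0.5]
offset [-548.4   81.5  665.1] yaw -1.3130130923684769
slot 1.4339078064969901 [ 0.61102551 -0.18184031  0.134     ]
marks 0.17193560688461207 [ 0.61131648 -0.18086645  0.104     ]
disc [ 0.61166184 -0.18057573  0.107     ]
```

{"method": "drive_tool", "body": {
  "motion": [
    {"offset": [-548.4, 0, 665.1], "yaw": -1.313},
    {"offset": [-548.4, 0, 665.1], "yaw": -1.313},
    {"offset": [-548.4, 0, 665.1], "yaw": -1.313},
    {"offset": [-548.4, 0, 665.1], "yaw": -1.313},
    {"offset": [-548.4, 0, 665.1], "yaw": -1.313},
    {"offset": [-548.4, 0, 665.1], "yaw": -1.313},
    {"offset": [-548.4, 0, 665.1], "yaw": -1.313},
    {"offset": [-548.4, 0, 665.1], "yaw": -1.313}
  ],
  "hand": 50
}}

```text
time: 1.1
position: [0.4582, -0.0709, 0.2312]
orientation: [-1.567, -0.136, 0.136]
ft_force: [0.2, -0.4, 0.3]
grip_width: 0.0498
```

```bash
python3 go.py 0.6155 0.2535 0.12 0.172
```

```text
t 1.1 pos [ 0.4582 -0.0709  0.2312] ang 0.1734 q [-0.33  0.1  -0.23  1.25 -0.    1.07] w 0.0498 F [ 0.2 -0.4  0.3]
offset [210.9 111.1 292.4] yaw 0.0013833258581743835
```

{"method": "drive_tool", "body": {
  "motion": [
    {"offset": [211, 0, 292], "yaw": 0},
    {"offset": [211, 0, 292], "yaw": 0},
    {"offset": [211, 50, 292], "yaw": 0},
    {"offset": [211, 80, 292], "yaw": 0},
    {"offset": [211, 111, 292], "yaw": 0},
    {"offset": [211, 111, 292], "yaw": 0},
    {"offset": [211, 111, 292], "yaw": 0},
    {"offset": [211, 111, 292], "yaw": 0}
  ]
}}

```text
time: 2.1
position: [0.6148, 0.2511, 0.119]
orientation: [-1.567, -0.134, 0.138]
ft_force: [-0.5, -0.1, 0.9]
grip_width: 0.0498
```

```bash
python3 go.py 0.6155 0.2535 0.036 0.172; python3 - <<'E'
from plant import vision
import cv2
for n in ("side","top"):
    d=vision.get_image(n)["color"][:,:,::-1]
    c=d[150:300,200:350] if n=="side" else d[120:260,190:330]
    cv2.imwrite(f"pics/{n}1.png",cv2.resize(c,None,fx=4,fy=4,interpolation=cv2.INTER_CUBIC))
E
```

```text
t 2.1 pos [0.6148 0.2511 0.119 ] ang 0.1731 q [ 0.27  0.54  0.11  1.15 -0.    1.66] w 0.0498 F [-0.5 -0.1  0.9]
offset [ 1.3 82.9  2.3] yaw 0.0011064429888343608
```

View pics/side1.png

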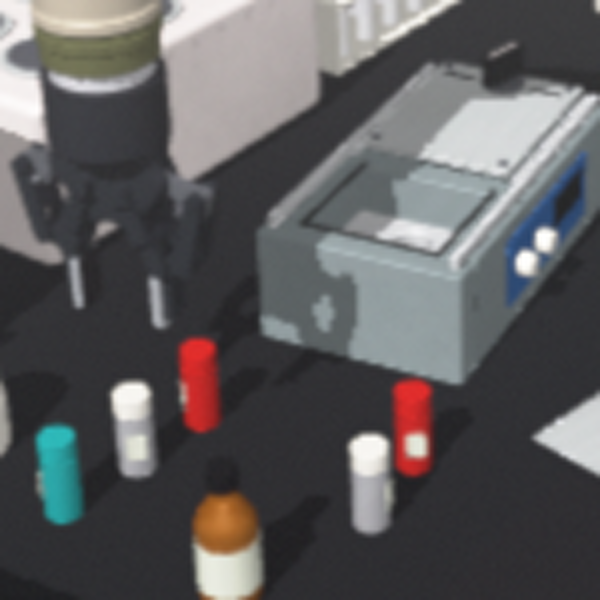

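View pics/top1.png

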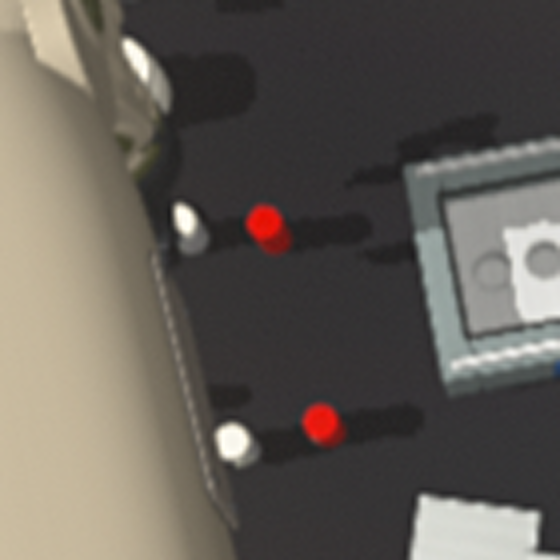

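```bash
python3 go.py 0.6155 0.2535 0.036 0.172; python3 - <<'E'
from h import *
for z in (.119,.125): print(proj('side',[.6148,.2511,z]))
print('obs',200+119.5/4-.5,150+314.5/4-.5)
print(proj('side',[.6155,.2535,.06]))
E
```

```text
t 2.2 pos [0.6157 0.25   0.1212] ang 0.1711 q [ 0.27  0.53  0.11  1.15 -0.    1.66] w 0.0502 F [-0.2 -1.1  0.1]
offset [ 0.3 85.2  3.5] yaw -0.0008579792587183055
[230.94762009 227.61613725]
[230.74795184 225.62036512]
obs 229.375 228.125
[232.03714069 247.13412919]
```

{"method": "drive_tool", "body": {
  "motion": [
    {"offset": [-1, 30, 3.5], "yaw": 0},
    {"offset": [-1, 60, 3.5], "yaw": 0},
    {"offset": [-1, 84, 3.5], "yaw": 0},
    {"offset": [-1, 84, 3.5], "yaw": 0}
  ]
}}

```text
time: 2.7
position: [0.613, 0.2524, 0.0361]
orientation: [-1.567, -0.132, 0.135]
ft_force: [0.4, -0.0, 0.5]
grip_width: 0.0501
```

{"method": "drive_tool", "body": {
  "motion": [
    {"offset": [0, 0, 0], "yaw": 0},
    {"offset": [0, 0, 0], "yaw": 0},
    {"offset": [0, 0, 0], "yaw": 0},
    {"offset": [0, 0, 0], "yaw": 0}
  ],
  "hand": 10,
  "grip_force": 30
}}

```text
time: 3.2
position: [0.6156, 0.2543, 0.0386]
orientation: [-1.567, -0.138, 0.132]
ft_force: [-0.7, -0.1, 7.1]
grip_width: 0.0228
```

```bash
python3 go.py; python3 - <<'E'
from plant import vision
import cv2
for n in ("side","top"):
    d=vision.get_image(n)["color"][:,:,::-1]
    c=d[180:300,180:300] if n=="side" else d[120:260,190:330]
    cv2.imwrite(f"pics/{n}2.png",cv2.resize(c,None,fx=4,fy=4,interpolation=cv2.INTER_CUBIC))
E
```

```text
t 3.2 pos [0.6156 0.2543 0.0386] ang 0.1719 q [ 0.27  0.59 -0.    0.97 -0.    1.67] w 0.0228 F [-0.7 -0.1  7.1]
```

View pics/side2.png

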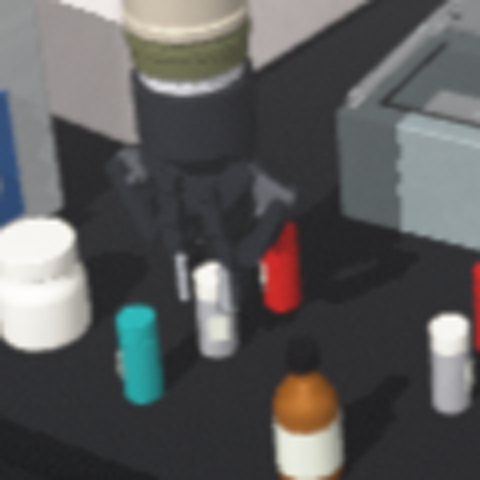

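{"method": "drive_tool", "body": {
  "motion": [
    {"offset": [0, -30, 0], "yaw": 0},
    {"offset": [0, -80, 0], "yaw": 0},
    {"offset": [0, -125, 0], "yaw": 0},
    {"offset": [0, -125, 0], "yaw": 0}
  ]
}}

```text
time: 3.8
position: [0.6169, 0.2552, 0.1669]
orientation: [-1.565, -0.143, 0.128]
ft_force: [-0.7, 0.5, -1.2]
grip_width: 0.023
```

```bash
python3 go.py 0.5822 -0.0157 .16 .172; python3 - <<'E'
from plant import vision
import cv2
for n in ("side","top"):
    d=vision.get_image(n)["color"][:,:,::-1]
    c=d[130:300,180:350] if n=="side" else d[120:260,190:330]
    cv2.imwrite(f"pics/{n}3.png",cv2.resize(c,None,fx=4,fy=4,interpolation=cv2.INTER_CUBIC)[:600])
E
```

```text
t 3.8 pos [0.6169 0.2552 0.1669] ang 0.1723 q [ 0.27  0.51  0.18  1.24 -0.    1.67] w 0.023 F [-0.7  0.5 -1.2]
offset [ -80.7    5.9 -260.9] yaw 0.000252230531763431
```

View pics/side3.png

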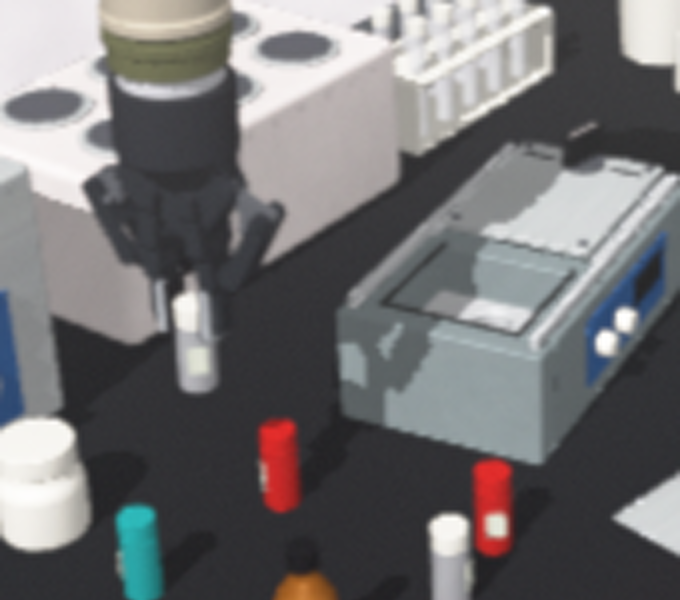

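Vial A is held upright, with its cap at about (190,305) in the zoom. I'll carry it over bore0.

{"method": "drive_tool", "body": {
  "motion": [
    {"offset": [-80, 4, -261], "yaw": 0},
    {"offset": [-80, 4, -261], "yaw": 0},
    {"offset": [-80, 4, -261], "yaw": 0},
    {"offset": [-80, 4, -261], "yaw": 0},
    {"offset": [-80, 4, -261], "yaw": 0},
    {"offset": [-80, 4, -261], "yaw": 0},
    {"offset": [-80, 4, -261], "yaw": 0}
  ]
}}

```text
time: 4.78
position: [0.5792, -0.016, 0.1561]
orientation: [-1.566, -0.134, 0.137]
ft_force: [0.3, -0.3, -0.5]
grip_width: 0.0231
```

```bash
python3 go.py 0.5822 -0.0157 .105 .172; python3 - <<'E'
from plant import vision
import cv2
for n in ("side","top"):
    d=vision.get_image(n)["color"][:,:,::-1]
    cv2.imwrite(f"pics/{n}4r.png",d)
    c=d[100:250,230:380] if n=="side" else d[130:230,270:370]
    cv2.imwrite(f"pics/{n}4.png",cv2.resize(c,(600,600),interpolation=cv2.INTER_CUBIC))
E
python3 go.py 0.5822 -0.0157 .105 .172
```

```text
t 4.775 pos [ 0.5792 -0.016   0.1561] ang 0.1722 q [-0.17  0.35 -0.08  1.14  0.    1.23] w 0.0231 F [ 0.3 -0.3 -0.5]
offset [ 3.1 51.1 -0.3] yaw 0.00017090973820635402
t 4.875 pos [ 0.5797 -0.0154  0.1566] ang 0.1736 q [-0.17  0.35 -0.08  1.14  0.    1.23] w 0.0231 F [-1.  -0.3  0.4]
offset [ 2.5 51.6 -0.8] yaw 0.0016187708505939757
```

View pics/side4.png

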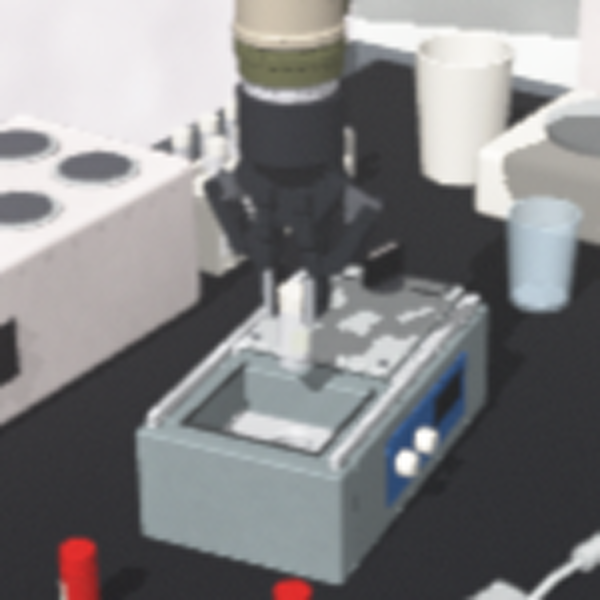

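View pics/top4.png

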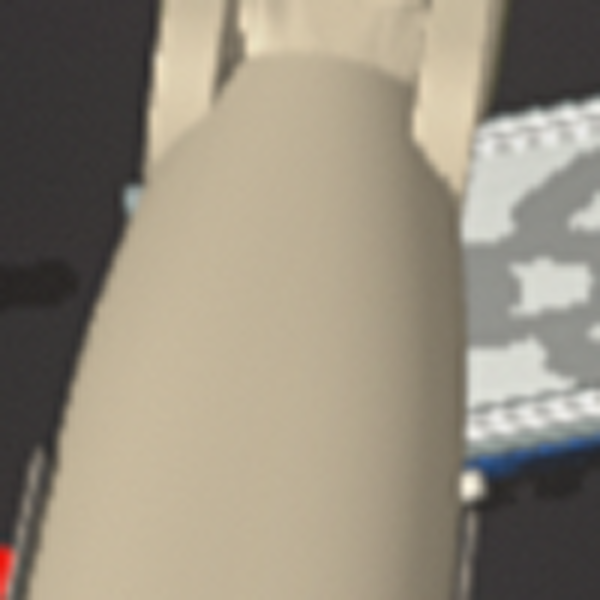

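```bash
python3 - <<'E'
from h import *
im=cv2.imread('pics/side4r.png')
print('pred cap/bottom',proj('side',[.5795,-.0156,.18]),proj('side',[.5795,-.0156,.12]))
print(im[165:194,294:314].max(2))
print(proj('side',[.5822,-.0157,.18]))
E
```

```text
pred cap/bottom [302.46090742 170.33786994] [302.80570806 189.02282199]
[[ 68  69  67  61  55  54  60  59  59  58  60  64  66  68  67  63  64  68
   68  68]
 [ 66  67  72  68  57  53  51  56  58  61  64  74  74  68  68  65  65  68
   68  69]
 [ 65  75 105 103  74  53  51  55  58  70  98 130 111  76  68  66  65  68
   67  69]
 [ 67  96 156 142  81  53  51  55  72 122 174 202 161  94  73  65  63  66
   76  91]
 [ 66  98 161 148  88  54  55  73 132 207 226 187 148 125  90  65  57  61
   99 141]
 [ 67  98 162 157 100  67 104 148 221 236 224 187 181 171 119  71  60  61
   96 129]
 [ 64  99 163 159 104 113 192 235 245 246 243 213 183 175 124  75  62  57
   84 123]
 [ 65 101 163 158 109 162 231 246 247 247 246 217 183 175 124  76  61  57
   87 140]
 [ 64  96 162 158 107 144 227 245 247 248 246 216 182 175 125  75  62  59
   99 173]
 [ 62  85 158 157 107 141 219 239 245 247 243 206 179 175 126  74  59  62
  112 180]
 [ 65  90 159 158 106 137 216 239 243 241 235 197 178 175 124  70  56  64
  118 183]
 [ 85 129 174 160 103 119 210 239 242 239 232 191 176 174 124  74  63  70
  132 181]
 [142 19
[... 765 characters left out ...]
5 224 217 216 216 221 227 226 226 226 225 209 170 143 139 139 138
  140 140]
 [175 187 197 199 214 221 225 228 226 225 225 223 205 168 143 140 138 139
  140 141]
 [135 133 143 151 168 201 219 224 224 223 222 216 188 158 140 138 140 140
  139 140]
 [163 165 165 164 150 156 188 208 218 216 216 205 178 148 131 132 136 138
  138 144]
 [169 169 169 168 167 174 200 216 218 210 196 181 162 139 118 115 120 120
  123 140]
 [175 172 169 169 168 172 194 210 216 213 204 191 174 147 112  89  87  90
  102 125]
 [182 176 172 170 172 171 172 179 193 196 192 181 163 135 112 107 107 107
  102  95]
 [167 169 177 182 184 182 176 173 174 175 167 158 137 115 111 110 111 110
  110 119]]
[301.69952672 170.09021238]
```

{"method": "drive_tool", "body": {
  "motion": [
    {"offset": [2.7, 0, -0.5], "yaw": 0},
    {"offset": [2.7, 20, -0.5], "yaw": 0},
    {"offset": [2.7, 40, -0.5], "yaw": 0},
    {"offset": [2.7, 55, -0.5], "yaw": 0},
    {"offset": [2.7, 65, -0.5], "yaw": 0},
    {"offset": [2.7, 75, -0.5], "yaw": 0}
  ]
}}

```text
time: 5.62
position: [0.583, -0.0165, 0.082]
orientation: [-1.567, -0.136, 0.135]
ft_force: [-0.2, 0.6, -0.1]
grip_width: 0.0226
```

```bash
python3 go.py .5822 -.0157 .06; sleep 0; python3 - <<'E'
from plant import vision
import cv2
d=vision.get_image("side")["color"][:,:,::-1]
c=d[130:230,250:350]
cv2.imwrite(f"pics/side5.png",cv2.resize(c,(600,600),interpolation=cv2.INTER_CUBIC))
E
python3 go.py
```

```text
t 5.625 pos [ 0.583  -0.0165  0.082 ] ang 0.1723 q [-0.17  0.41 -0.19  0.97 -0.    1.23] w 0.0226 F [-0.2  0.6 -0.1]
offset [-0.7 22.   0.9] yaw 0
t 5.675 pos [ 0.5822 -0.0165  0.0807] ang 0.1722 q [-0.17  0.41 -0.19  0.97 -0.    1.23] w 0.0236 F [ 0.2 -0.5 -1.1]
```

View pics/side5.png

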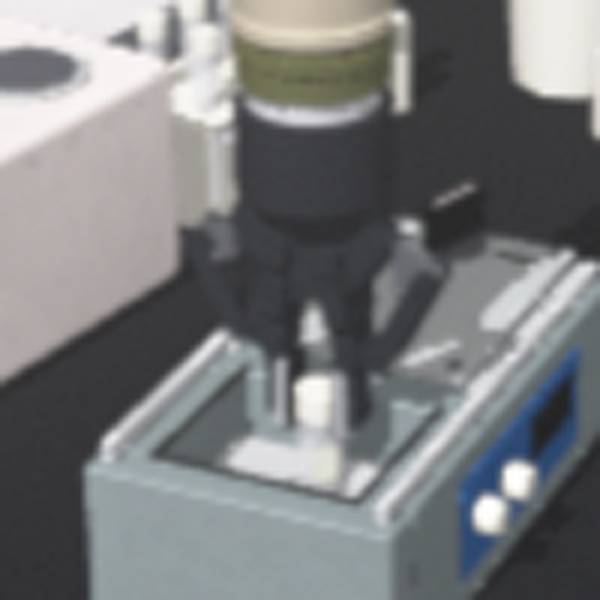

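No contact force so far, and the vial stands over or in bore0, so I'll lower it further.

{"method": "drive_tool", "body": {
  "motion": [
    {"offset": [0, 8, 0], "yaw": 0},
    {"offset": [0, 14, 0], "yaw": 0},
    {"offset": [0, 18, 0], "yaw": 0},
    {"offset": [0, 20, 0], "yaw": 0},
    {"offset": [0, 20, 0], "yaw": 0}
  ]
}}

```text
time: 6.3
position: [0.5827, -0.0167, 0.0623]
orientation: [-1.567, -0.135, 0.135]
ft_force: [-0.1, -0.7, -0.9]
grip_width: 0.0233
```

```bash
python3 go.py .5822 -.0157 .06; python3 - <<'E'
from plant import vision
import cv2
d=vision.get_image("side")["color"][:,:,::-1]
c=d[130:230,250:350]
cv2.imwrite(f"pics/side6.png",cv2.resize(c,(600,600),interpolation=cv2.INTER_CUBIC))
E
python3 go.py
```

```text
t 6.3 pos [ 0.5827 -0.0167  0.0623] ang 0.1719 q [-0.17  0.43 -0.21  0.93 -0.    1.23] w 0.0233 F [-0.1 -0.7 -0.9]
offset [-0.3  2.3  1. ] yaw 0
t 6.35 pos [ 0.5828 -0.0167  0.0624] ang 0.172 q [-0.17  0.43 -0.21  0.93 -0.    1.23] w 0.0229 F [-0.4 -0.2 -1. ]
```

View pics/side6.png

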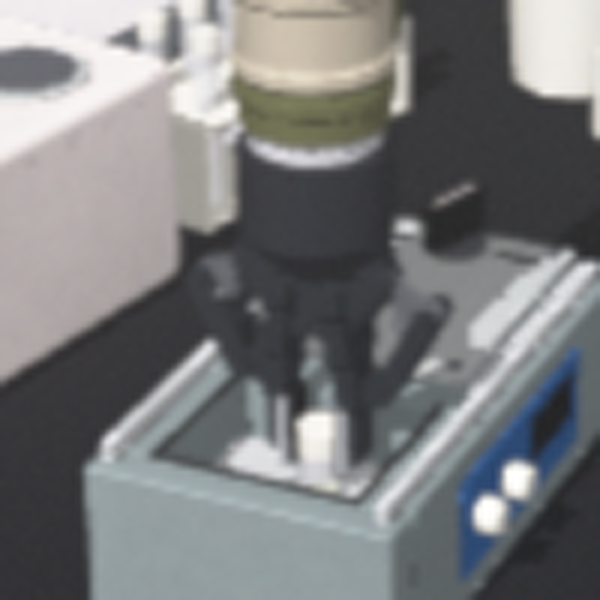

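{"method": "drive_tool", "body": {
  "motion": [
    {"offset": [0, 1.5, 0], "yaw": 0},
    {"offset": [0, 3, 0], "yaw": 0},
    {"offset": [0, 3, 0], "yaw": 0}
  ]
}}

```text
time: 6.72
position: [0.5832, -0.0168, 0.0606]
orientation: [-1.567, -0.136, 0.134]
ft_force: [-1.6, -0.0, 6.2]
grip_width: 0.0228
```

{"method": "drive_tool", "body": {
  "motion": [
    {"offset": [0, 0, 0], "yaw": 0},
    {"offset": [0, 0, 0], "yaw": 0},
    {"offset": [0, 0, 0], "yaw": 0},
    {"offset": [0, -20, 0], "yaw": 0},
    {"offset": [0, -60, 0], "yaw": 0},
    {"offset": [0, -100, 0], "yaw": 0},
    {"offset": [0, -100, 0], "yaw": 0}
  ],
  "hand": 50
}}

```text
time: 7.6
position: [0.5851, -0.017, 0.1629]
orientation: [-1.568, -0.14, 0.13]
ft_force: [0.8, -0.3, -0.6]
grip_width: 0.05
```

```bash
python3 go.py .4533 .2147 .12 .172
```

```text
t 7.6 pos [ 0.5851 -0.017   0.1629] ang 0.172 q [-0.17  0.35 -0.06  1.14 -0.    1.23] w 0.05 F [ 0.8 -0.3 -0.6]
offset [-90.4  41.7 250.9] yaw 3.293440481297316e-05
```

{"method": "drive_tool", "body": {
  "motion": [
    {"offset": [-90, 0, 251], "yaw": 0},
    {"offset": [-90, 0, 251], "yaw": 0},
    {"offset": [-90, 0, 251], "yaw": 0},
    {"offset": [-90, 20, 251], "yaw": 0},
    {"offset": [-90, 41, 251], "yaw": 0},
    {"offset": [-90, 41, 251], "yaw": 0},
    {"offset": [-90, 41, 251], "yaw": 0}
  ]
}}

```text
time: 8.48
position: [0.4515, 0.2148, 0.1183]
orientation: [-1.567, -0.135, 0.135]
ft_force: [1.1, -0.6, 0.1]
grip_width: 0.05
```

```bash
python3 go.py .4533 .2147 .036 .172; python3 - <<'E'
from plant import vision
import cv2
for n in ("side","top"):
    d=vision.get_image(n)["color"][:,:,::-1]
    c=d[150:300,220:370] if n=="side" else d[130:230,270:370]
    cv2.imwrite(f"pics/{n}7.png",cv2.resize(c,(600,600),interpolation=cv2.INTER_CUBIC))
E
python3 go.py .4533 .2147 .036 .172
```

```text
t 8.475 pos [0.4515 0.2148 0.1183] ang 0.1717 q [ 0.28  0.24 -0.35  0.99 -0.    1.68] w 0.05 F [ 1.1 -0.6  0.1]
offset [ 1.8 82.3 -0.3] yaw -0.00033873767136327615
t 8.575 pos [0.4523 0.2145 0.1189] ang 0.1703 q [ 0.28  0.23 -0.35  0.99 -0.    1.68] w 0.05 F [ 0.4  1.2 -0.9]
offset [ 0.9 83.   0. ] yaw -0.0016628465113321111
```

View pics/side7.png

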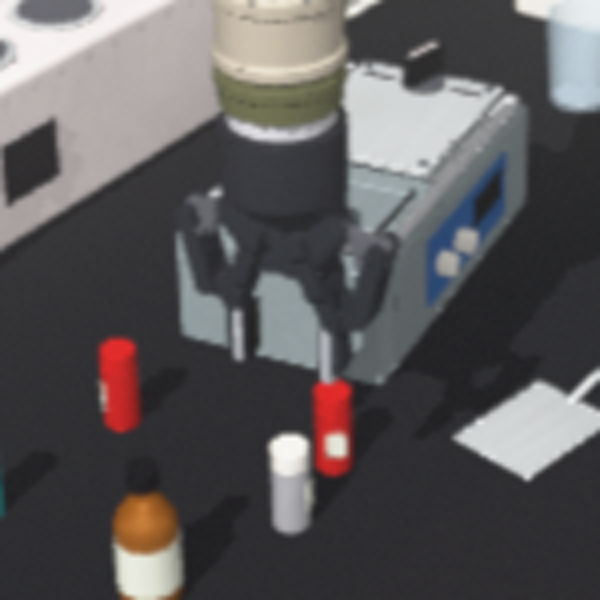

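View pics/top7.png

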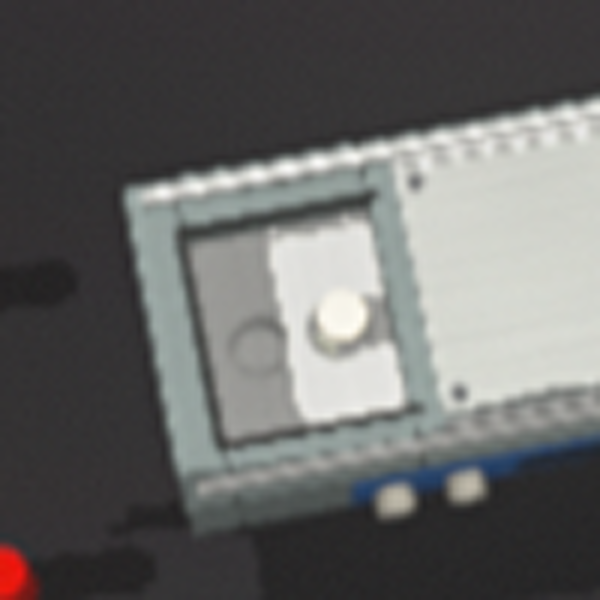

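Vial A is seated in bore0, with its cap at (341,314) in the top zoom. Next is vial B.

{"method": "drive_tool", "body": {
  "motion": [
    {"offset": [0.5, 30, 0.5], "yaw": 0},
    {"offset": [0.5, 60, 0.5], "yaw": 0},
    {"offset": [0.5, 82, 0.5], "yaw": 0},
    {"offset": [0.5, 82, 0.5], "yaw": 0}
  ]
}}

```text
time: 9.07
position: [0.4511, 0.2146, 0.0354]
orientation: [-1.567, -0.132, 0.135]
ft_force: [-1.0, -0.1, 0.3]
grip_width: 0.05
```

{"method": "drive_tool", "body": {
  "motion": [
    {"offset": [0, 0, 0], "yaw": 0},
    {"offset": [0, 0, 0], "yaw": 0},
    {"offset": [0, 0, 0], "yaw": 0},
    {"offset": [0, 0, 0], "yaw": 0}
  ],
  "hand": 10
}}

```text
time: 9.57
position: [0.4528, 0.216, 0.0376]
orientation: [-1.567, -0.137, 0.133]
ft_force: [1.6, -1.6, 6.3]
grip_width: 0.0227
```

{"method": "drive_tool", "body": {
  "motion": [
    {"offset": [0, -30, 0], "yaw": 0},
    {"offset": [0, -80, 0], "yaw": 0},
    {"offset": [0, -125, 0], "yaw": 0},
    {"offset": [0, -125, 0], "yaw": 0}
  ]
}}

```text
time: 10.07
position: [0.4539, 0.2168, 0.1652]
orientation: [-1.565, -0.141, 0.129]
ft_force: [1.4, -0.4, -0.5]
grip_width: 0.0226
```

```bash
python3 go.py .5755 .0235 .16 .172; python3 - <<'E'
from plant import vision
import cv2
from h import *
print('A cap',onplane('top',(270+341.5/6-.5,130+314.5/6-.5),.082))
d=vision.get_image("side")["color"][:,:,::-1]
c=d[130:280,220:370]
cv2.imwrite(f"pics/side8.png",cv2.resize(c,(600,600),interpolation=cv2.INTER_CUBIC))
E
```

```text
t 10.075 pos [0.4539 0.2168 0.1652] ang 0.1723 q [ 0.29  0.2  -0.27  1.09  0.    1.68] w 0.0226 F [ 1.4 -0.4 -0.5]
offset [  86.7    5.6 -211.3] yaw 0.0003289399375513147
A cap [ 0.58356913 -0.01618519  0.082     ]
```

View pics/side8.png

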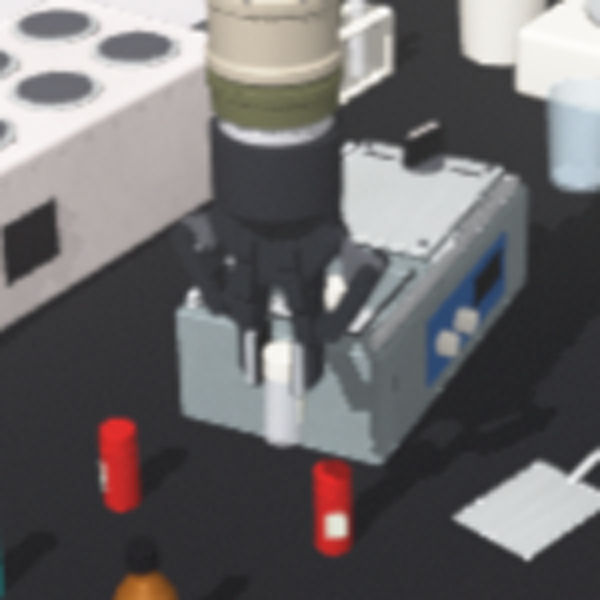

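{"method": "drive_tool", "body": {
  "motion": [
    {"offset": [87, 4, -212], "yaw": 0},
    {"offset": [87, 4, -212], "yaw": 0},
    {"offset": [87, 4, -212], "yaw": 0},
    {"offset": [87, 4, -212], "yaw": 0},
    {"offset": [87, 4, -212], "yaw": 0},
    {"offset": [87, 4, -212], "yaw": 0},
    {"offset": [87, 4, -212], "yaw": 0}
  ]
}}

```text
time: 11.0
position: [0.5723, 0.0231, 0.1567]
orientation: [-1.566, -0.135, 0.138]
ft_force: [0.5, -0.5, -0.4]
grip_width: 0.0231
```

```bash
python3 go.py .576 .0232 .06 .172;python3 - <<'E'
from plant import vision
vision.get_image("side")
E
python3 go.py .576 .0232 .06 .172
```

```text
t 11.0 pos [0.5723 0.0231 0.1567] ang 0.1736 q [-0.1   0.34 -0.1   1.13  0.    1.3 ] w 0.0231 F [ 0.5 -0.5 -0.4]
offset [ 3.8 96.7 -0.6] yaw 0.0015875330531760212
t 11.05 pos [0.5726 0.0231 0.157 ] ang 0.1738 q [-0.1   0.34 -0.1   1.13  0.    1.3 ] w 0.0228 F [ 0.1  0.8 -0.3]
offset [ 3.5 97.  -0.5] yaw 0.001780602874701942
```

{"method": "drive_tool", "body": {
  "motion": [
    {"offset": [3.4, 0, -0.5], "yaw": 0},
    {"offset": [3.4, 20, -0.5], "yaw": 0},
    {"offset": [3.4, 40, -0.5], "yaw": 0},
    {"offset": [3.4, 55, -0.5], "yaw": 0},
    {"offset": [3.4, 65, -0.5], "yaw": 0},
    {"offset": [3.4, 75, -0.5], "yaw": 0},
    {"offset": [3.4, 75, -0.5], "yaw": 0}
  ]
}}

```text
time: 11.92
position: [0.5775, 0.0227, 0.0827]
orientation: [-1.565, -0.137, 0.134]
ft_force: [1.4, 2.7, 1.0]
grip_width: 0.023
```

```bash
python3 - <<'E'
from plant import vision
import cv2
d=vision.get_image("side")["color"][:,:,::-1]
c=d[130:230,250:350]
cv2.imwrite(f"pics/side9.png",cv2.resize(c,(600,600),interpolation=cv2.INTER_CUBIC))
E
python3 go.py .576 .0232 .06
```

```text
t 11.975 pos [0.5775 0.0226 0.0827] ang 0.1726 q [-0.1   0.4  -0.2   0.97  0.    1.3 ] w 0.0229 F [1.2 2.8 0.9]
offset [-1.4 22.7  0.8] yaw 0
```

View pics/side9.png

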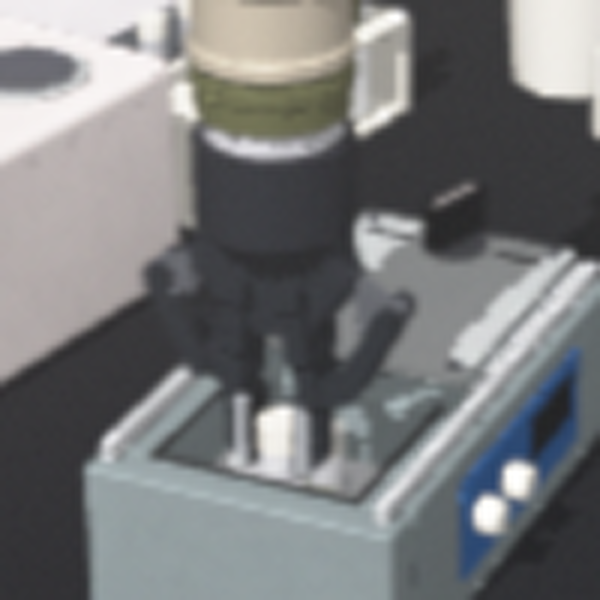

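There's a 2.8 N side force in +y, so I'm easing the tool 1.5 mm that way while lowering.

{"method": "drive_tool", "body": {
  "motion": [
    {"offset": [-0.7, 2, 1.3], "yaw": 0},
    {"offset": [-0.7, 8, 1.3], "yaw": 0},
    {"offset": [-0.7, 14, 1.3], "yaw": 0},
    {"offset": [-0.7, 18, 1.3], "yaw": 0},
    {"offset": [-0.7, 18, 1.3], "yaw": 0}
  ]
}}

```text
time: 12.6
position: [0.5762, 0.0232, 0.0637]
orientation: [-1.566, -0.135, 0.135]
ft_force: [3.7, 2.8, -3.0]
grip_width: 0.023
```

```bash
python3 go.py .576 .0232 .06
```

```text
t 12.6 pos [0.5762 0.0232 0.0637] ang 0.172 q [-0.1   0.42 -0.23  0.92  0.    1.3 ] w 0.023 F [ 3.7  2.8 -3. ]
offset [-0.2  3.7  0.1] yaw 0
```

{"method": "drive_tool", "body": {
  "motion": [
    {"offset": [1.2, 0.5, 0.8], "yaw": 0},
    {"offset": [1.2, 2, 0.8], "yaw": 0},
    {"offset": [1.2, 4.5, 0.8], "yaw": 0},
    {"offset": [1.2, 4.5, 0.8], "yaw": 0}
  ]
}}

```text
time: 13.1
position: [0.5765, 0.0239, 0.0594]
orientation: [-1.567, -0.134, 0.136]
ft_force: [1.1, 0.3, -0.9]
grip_width: 0.0226
```

```bash
python3 go.py .576 .0232 .06
```

```text
t 13.1 pos [0.5765 0.0239 0.0594] ang 0.1718 q [-0.1   0.42 -0.23  0.92 -0.    1.3 ] w 0.0226 F [ 1.1  0.3 -0.9]
offset [-0.6 -0.6 -0.6] yaw 0
```

{"method": "drive_tool", "body": {
  "motion": [
    {"offset": [0, 1.5, 0], "yaw": 0},
    {"offset": [0, 1.5, 0], "yaw": 0}
  ]
}}

```text
time: 13.35
position: [0.5767, 0.0239, 0.0584]
orientation: [-1.567, -0.135, 0.135]
ft_force: [-1.5, -0.4, 2.7]
grip_width: 0.0228
```

{"method": "drive_tool", "body": {
  "motion": [
    {"offset": [0, 0, 0], "yaw": 0},
    {"offset": [0, 0, 0], "yaw": 0},
    {"offset": [0, 0, 0], "yaw": 0},
    {"offset": [0, -20, 0], "yaw": 0},
    {"offset": [0, -70, 0], "yaw": 0},
    {"offset": [0, -120, 0], "yaw": 0},
    {"offset": [0, -145, 0], "yaw": 0}
  ],
  "hand": 50
}}

```text
time: 14.22
position: [0.5782, 0.024, 0.2066]
orientation: [-1.567, -0.138, 0.132]
ft_force: [0.1, -0.0, -0.4]
grip_width: 0.0496
```

```bash
python3 go.py .6112 -.182 .19 -.137
```

```text
t 14.225 pos [0.5782 0.024  0.2066] ang 0.172 q [-0.1   0.32  0.    1.24 -0.    1.3 ] w 0.0496 F [ 0.1 -0.  -0.4]
offset [  -2.9   16.8 -208.6] yaw 0.3089979370391819
```

{"method": "drive_tool", "body": {
  "motion": [
    {"offset": [-3, 0, -210], "yaw": 0.309},
    {"offset": [-3, 0, -210], "yaw": 0.309},
    {"offset": [-3, 0, -210], "yaw": 0.309},
    {"offset": [-3, 0, -210], "yaw": 0.309},
    {"offset": [-3, 20, -210], "yaw": 0.309},
    {"offset": [-3, 40, -210], "yaw": 0.309},
    {"offset": [-3, 40, -210], "yaw": 0.309}
  ]
}}

```text
time: 15.1
position: [0.6087, -0.1822, 0.1615]
orientation: [-1.567, 0.11, -0.104]
ft_force: [0.5, 0.2, 0.3]
grip_width: 0.0496
```

```bash
python3 go.py .6112 -.182 .112 -.137; python3 - <<'E'
from plant import vision
import cv2
for n in ("side","top"):
    d=vision.get_image(n)["color"][:,:,::-1]
    c=d[100:240,250:390] if n=="side" else d[130:230,290:390]
    cv2.imwrite(f"pics/{n}10.png",cv2.resize(c,(600,600),interpolation=cv2.INTER_CUBIC))
E
python3 go.py .6112 -.182 .112 -.137
```

```text
t 15.1 pos [ 0.6087 -0.1822  0.1615] ang -0.1365 q [-0.42  0.46  0.09  1.21  0.    1.29] w 0.0496 F [0.5 0.2 0.3]
offset [ 2.6 49.5  0.5] yaw 0.0004743752244304733
t 15.2 pos [ 0.61   -0.1827  0.1637] ang -0.1362 q [-0.42  0.46  0.09  1.21  0.    1.29] w 0.0498 F [0.7 0.1 1. ]
offset [ 1.  51.7  0.9] yaw 0.0007575173451006556
```

View pics/side10.png

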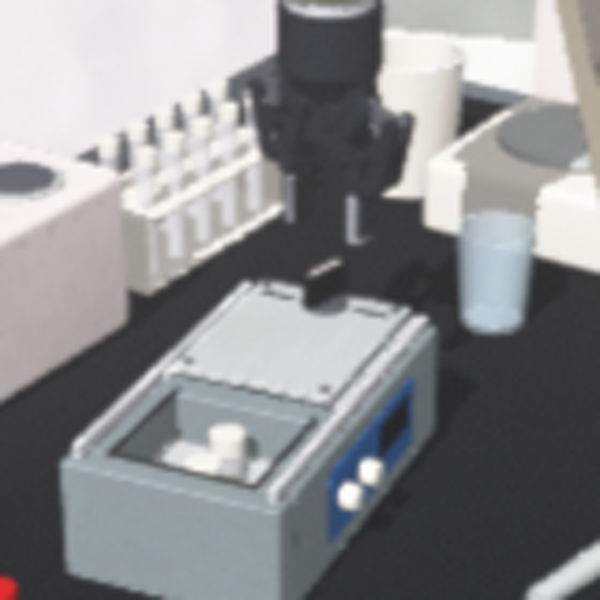

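View pics/top10.png

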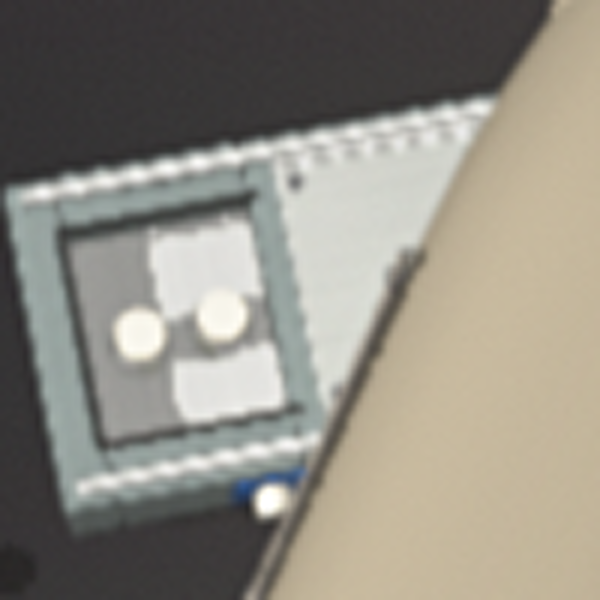

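```bash
python3 - <<'E'
from plant import vision
from h import *
im={}
for n in("side","top"): im[n]=vision.get_image(n)["color"][:,:,::-1]
for p in ([.5836,-.0162,.082],[.5765,.0235,.082]):
    print(proj('side',p),proj('top',p))
print('caps from top',onplane('top',(290+222.5/6-.5,130+314.5/6-.5),.082),onplane('top',(290+139.5/6-.5,130+335.5/6-.5),.082))
c=im['side'][185:225,270:330]
cv2.imwrite("pics/s11.png",cv2.resize(c,None,fx=12,fy=12,interpolation=cv2.INTER_CUBIC))
E
```

```text
[301.98602703 200.00932263] [326.4215202  181.90602167]
[296.00341307 206.44717084] [312.68203605 184.69089643]
caps from top [ 0.58355617 -0.01666451  0.082     ] [0.57436862 0.02335254 0.082     ]
```

View pics/s11.png

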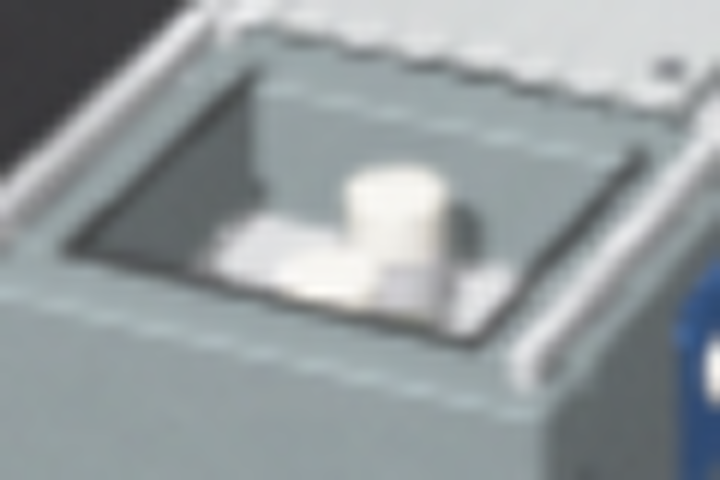

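Both caps project where seated vials should, at side (302,200) and (297,207). I'll descend on the wing and grip it.

{"method": "drive_tool", "body": {
  "motion": [
    {"offset": [1.5, 20, 1.5], "yaw": 0},
    {"offset": [1.5, 40, 1.5], "yaw": 0},
    {"offset": [1.5, 50, 1.5], "yaw": 0},
    {"offset": [1.5, 50, 1.5], "yaw": 0}
  ]
}}

```text
time: 15.8
position: [0.6115, -0.1818, 0.1132]
orientation: [-1.568, 0.108, -0.107]
ft_force: [0.4, 1.0, 0.1]
grip_width: 0.0501
```

{"method": "drive_tool", "body": {
  "motion": [
    {"offset": [0, 0, 0], "yaw": 0},
    {"offset": [0, 0, 0], "yaw": 0},
    {"offset": [0, 0, 0], "yaw": 0},
    {"offset": [0, 0, 0], "yaw": 0},
    {"offset": [0, 0, 0], "yaw": 0}
  ],
  "hand": 0,
  "grip_force": 30
}}

```text
time: 16.42
position: [0.612, -0.1823, 0.1138]
orientation: [-1.569, 0.107, -0.108]
ft_force: [-0.7, 0.1, 3.3]
grip_width: 0.0094
```

```bash
python3 go.py; python3 - <<'E'
from plant import vision
import cv2
d=vision.get_image("side")["color"][:,:,::-1]
c=d[100:240,250:390]
cv2.imwrite(f"pics/side12.png",cv2.resize(c,(600,600),interpolation=cv2.INTER_CUBIC))
E
```

```text
t 16.425 pos [ 0.612  -0.1823  0.1138] ang -0.1371 q [-0.41  0.49  0.02  1.1  -0.    1.29] w 0.0094 F [-0.7  0.1  3.3]
```

View pics/side12.png

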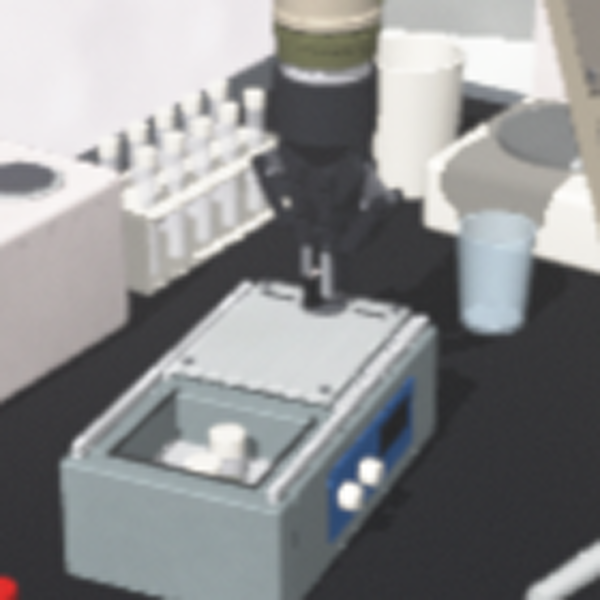

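{"method": "drive_tool", "body": {
  "motion": [
    {"offset": [-3, -1, 9.4], "yaw": 0},
    {"offset": [-8, -1, 25], "yaw": 0},
    {"offset": [-15, -1, 47], "yaw": 0},
    {"offset": [-22, -1, 69], "yaw": 0},
    {"offset": [-29, -1, 90.7], "yaw": 0},
    {"offset": [-33, -1, 103.2], "yaw": 0},
    {"offset": [-35, -1, 109.5], "yaw": 0},
    {"offset": [-35.3, -1, 110.4], "yaw": 0}
  ]
}}

```text
time: 17.48
position: [0.5928, -0.0704, 0.1144]
orientation: [-1.575, 0.107, -0.11]
ft_force: [5.4, -12.1, -2.6]
grip_width: 0.0094
```

```bash
python3 go.py .5915 -.0687 .112; python3 - <<'E'
from plant import vision
import cv2
for n in ("side","top"):
    d=vision.get_image(n)["color"][:,:,::-1]
    c=d[100:240,250:390] if n=="side" else d[130:230,290:390]
    cv2.imwrite(f"pics/{n}13.png",cv2.resize(c,(600,600),interpolation=cv2.INTER_CUBIC))
E
python3 go.py .5915 -.0687 .112
```

```text
t 17.475 pos [ 0.5928 -0.0704  0.1144] ang -0.1382 q [-0.25  0.41 -0.11  1.05 -0.01  1.46] w 0.0094 F [  5.4 -12.1  -2.6]
offset [-1.6  2.4  1.5] yaw 0
t 17.575 pos [ 0.5928 -0.0705  0.1144] ang -0.1386 q [-0.25  0.41 -0.11  1.05 -0.01  1.46] w 0.009 F [ 5.3 -9.9 -2.2]
offset [-1.6  2.4  1.6] yaw 0
```

View pics/side13.png

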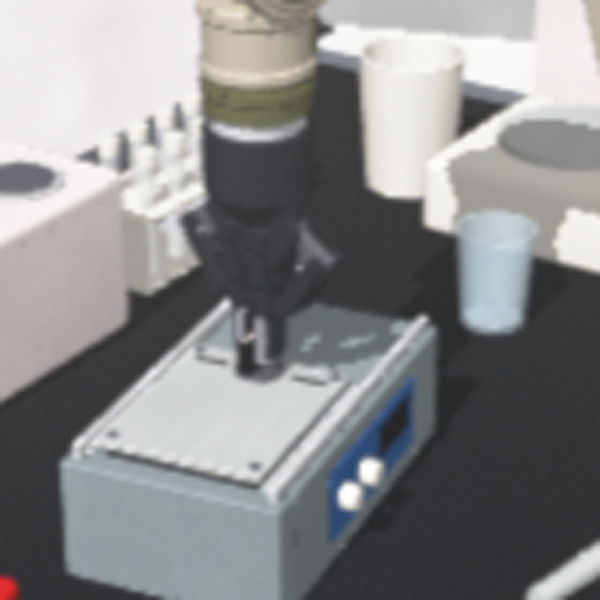

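View pics/top13.png

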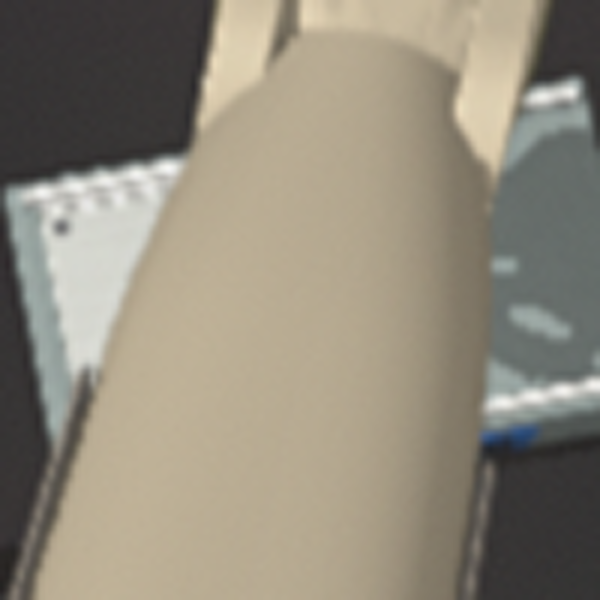

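The cover is against its stop, with a 12 N reaction along −y, and closed over the well. I'll turn the fastener clockwise.

{"method": "drive_tool", "body": {
  "motion": [
    {"offset": [0.7, 0, -0.7], "yaw": 0.15},
    {"offset": [0.7, 0, -0.7], "yaw": 0.32},
    {"offset": [0.7, 0, -0.7], "yaw": 0.49},
    {"offset": [0.7, 0, -0.7], "yaw": 0.66},
    {"offset": [0.7, 0, -0.7], "yaw": 0.83},
    {"offset": [0.7, 0, -0.7], "yaw": 1.0},
    {"offset": [0.7, 0, -0.7], "yaw": 1.15},
    {"offset": [0.7, 0, -0.7], "yaw": 1.26}
  ]
}}

```text
time: 18.58
position: [0.5923, -0.0701, 0.1144]
orientation: [-1.287, 1.083, -1.086]
ft_force: [2.7, -5.6, 0.4]
grip_width: 0.0095
```

```bash
python3 go.py .5915 -.0687 .112 -1.399; python3 - <<'E'
from plant import vision
import cv2
for n in ("side","top"):
    d=vision.get_image(n)["color"][:,:,::-1]
    c=d[150:220,270:340] if n=="side" else d[130:230,290:390]
    cv2.imwrite(f"pics/{n}14.png",cv2.resize(c,(600,600),interpolation=cv2.INTER_CUBIC))
E
python3 go.py .5915 -.0687 .112
```

```text
t 18.575 pos [ 0.5923 -0.0701  0.1144] ang -1.4021 q [-0.25  0.41 -0.1   1.06 -0.    2.72] w 0.0095 F [ 2.7 -5.6  0.4]
offset [-1.5  2.4 -0.6] yaw -0.0030963780444592803
t 18.675 pos [ 0.5923 -0.0701  0.1143] ang -1.4003 q [-0.25  0.41 -0.1   1.06 -0.    2.72] w 0.0091 F [ 3.9 -5.   1.8]
offset [-1.5  2.3 -0.6] yaw 0
```

View pics/side14.png

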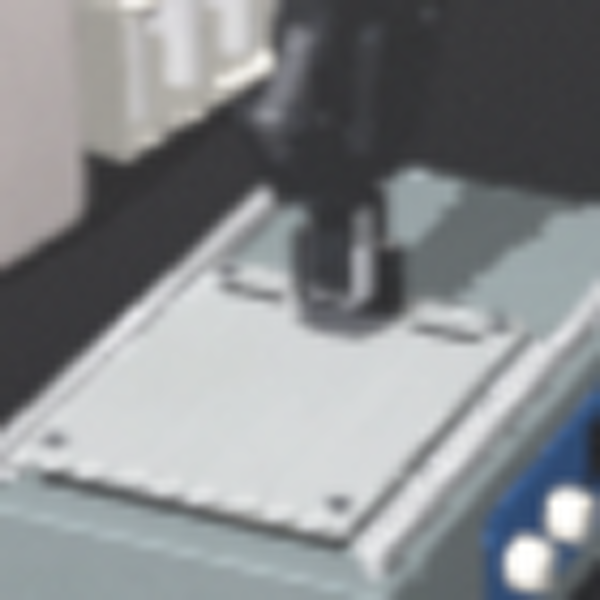

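{"method": "drive_tool", "body": {
  "motion": [
    {"offset": [0, 0, 0], "yaw": 0},
    {"offset": [0, 0, 0], "yaw": 0},
    {"offset": [0, 3, 0], "yaw": 0},
    {"offset": [0, 6, 0], "yaw": 0},
    {"offset": [0, 8, 0], "yaw": 0},
    {"offset": [0, 10, 0], "yaw": 0},
    {"offset": [0, 10, 0], "yaw": 0}
  ],
  "grip_force": 60
}}

```text
time: 19.55
position: [0.5925, -0.0701, 0.1062]
orientation: [-1.288, 1.079, -1.084]
ft_force: [-0.6, -3.9, 11.8]
grip_width: 0.0085
```

```bash
python3 go.py; python3 - <<'E'
from plant import vision
import cv2
d=vision.get_image("side")["color"][:,:,::-1]
c=d[150:220,270:340]
cv2.imwrite(f"pics/side15.png",cv2.resize(c,(600,600),interpolation=cv2.INTER_CUBIC))
E
python3 go.py
```

```text
t 19.55 pos [ 0.5925 -0.0701  0.1062] ang -1.3983 q [-0.25  0.42 -0.12  1.04 -0.    2.72] w 0.0085 F [-0.6 -3.9 11.8]
t 19.6 pos [ 0.5924 -0.0701  0.1062] ang -1.3983 q [-0.25  0.42 -0.12  1.04 -0.    2.72] w 0.0088 F [-2.  -4.4 10.7]
```

View pics/side15.png

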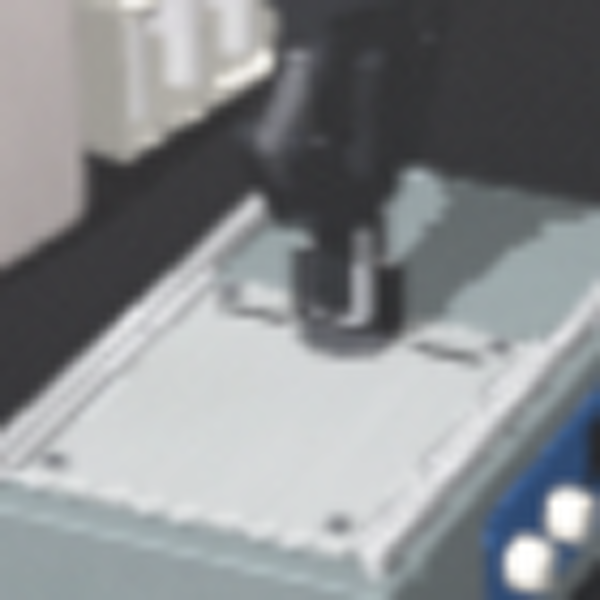

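The cover has gone down nearly flush: its screws and marks dropped about 22 px in the zoom. I'll push a little more to be sure.

{"method": "drive_tool", "body": {
  "motion": [
    {"offset": [0, 1.5, 0], "yaw": 0},
    {"offset": [0, 3, 0], "yaw": 0},
    {"offset": [0, 3, 0], "yaw": 0}
  ]
}}

```text
time: 19.98
position: [0.5926, -0.0701, 0.1059]
orientation: [-1.287, 1.077, -1.085]
ft_force: [-5.5, -3.9, 26.4]
grip_width: 0.0086
```

```bash
python3 go.py; python3 - <<'E'
from plant import vision
import cv2
d=vision.get_image("side")["color"][:,:,::-1]
c=d[150:220,270:340]
cv2.imwrite(f"pics/side16.png",cv2.resize(c,(600,600),interpolation=cv2.INTER_CUBIC))
d=vision.get_image("top")["color"][:,:,::-1]
cv2.imwrite("pics/top16.png",d)
a=cv2.cvtColor(cv2.imread("pics/side14.png"),6);import numpy as np
for n in(15,16):
    b=cv2.cvtColor(cv2.imread(f"pics/side{n}.png"),6)
    for nm,(x,y) in dict(s1=(55,440),s2=(338,500),mk=(447,328),ml=(250,288)).items():
        t=a[y-18:y+18,x-28:x+28]; R=b[y-25:y+65,x-45:x+45]
        m=cv2.minMaxLoc(cv2.matchTemplate(R,t,5)); print(n,nm,m[1],'d',(m[3][0]-17,m[3][1]-7))
E
python3 go.py
python3 - <<'E'
from h import *
for p in ((.60,.06,.104),(.59,-.07,.104)):
    p=np.array(p);print((proj('side',p-[0,0,.008])-proj('side',p))*600/70)
E
```

```text
t 19.975 pos [ 0.5926 -0.0701  0.1059] ang -1.3982 q [-0.25  0.42 -0.12  1.03 -0.    2.72] w 0.0086 F [-5.5 -3.9 26.4]
15 s1 0.8935274481773376 d (1, 21)
15 s2 0.8829469680786133 d (-1, 20)
15 mk 0.9614694118499756 d (-3, 19)
15 ml 0.9297025799751282 d (2, 20)
16 s1 0.8932494521141052 d (1, 21)
16 s2 0.8803116679191589 d (-1, 20)
16 mk 0.9631167650222778 d (-4, 19)
16 ml 0.9293796420097351 d (1, 20)
t 20.075 pos [ 0.5926 -0.0701  0.1059] ang -1.3982 q [-0.25  0.42 -0.12  1.03 -0.    2.72] w 0.0084 F [-6.9 -3.7 25.8]
[ 0.88837896 21.09041324]
[ 0.20461682 20.2413973 ]
```

View pics/side16.png

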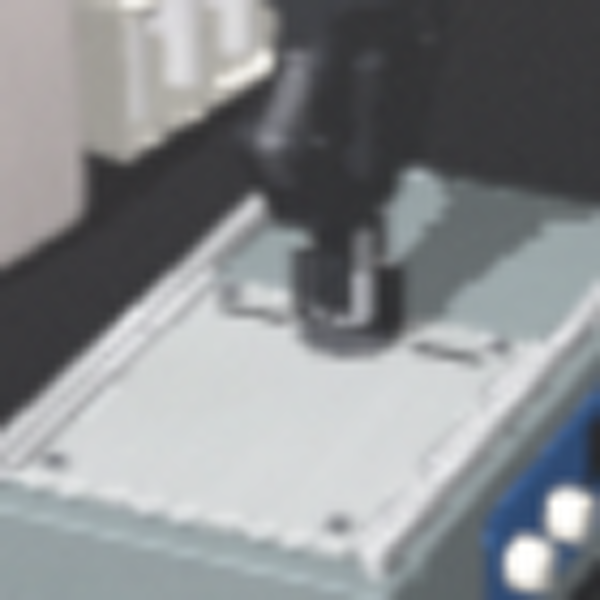

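View pics/top16.png

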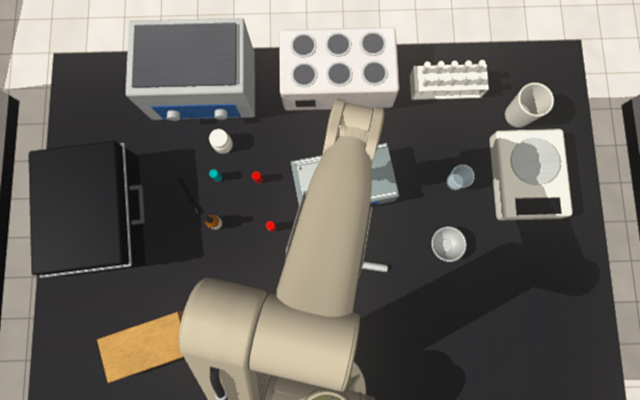

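The measured drop of 20–21 px matches the 20–21 px predicted for 8 mm, so the cover is flush and held at about 26 N. I'm handing the job in.

```bash
python3 -c "
from plant import r
print(r.close_job())"
```

```text
the job is handed in; nothing more can be done
None
```

The job is handed in at about 20 s of the 64 s allowed, with the gripper still holding the cover pressed flush. No verdict was reported.

**What I did:**
- I set the vials in bore0 and bore1.
- I slid the cover to its stop by the fastener wing.
- I turned the fastener about 1.26 rad clockwise.
- I pressed the cover down with the wing still gripped.

**Last checks:**
- **Vials:** before the cover closed, both caps were within about 0.7 px of where seated vials should appear in the side view. The second vial met a side force of about 3–4 N on the way in. I eased it over, and it then went fully down.
- **Cover shut:** it reached its stop with a 12 N reaction. The tool had moved about 113.5 mm against the nominal 115 mm, which I put down to arm give and reading noise. It is inside the 4 mm allowed.
- **Slot:** the tool angle matches the marks to within 0.01 rad. The cover could also go fully flush, which it only does with the slot lined up.
- **Press:** the cover dropped 20–21 px in the enlarged side view, against about 20–21 px predicted for 8 mm. The tool fell 8.4 mm, and the downward push was about 26 N.
- **Bystanders:** the jar, bottle, bowl, beaker and pen look unmoved in the last top view. The arm hides most of the spatula there; the end of its handle looks in place, and I never moved near it.

The two cameras disagreed by up to about 4–6 mm on where the vials stood on the bench. I relied mainly on the top view, and both grasps worked.

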